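# Set and lock the stem of a lit counter-sign stand

## Task

Get the battery-lit sign stand ready for its board: slide the flat battery cover on its base fully shut, then grip the round sprung stem, press it down until the ring mark on the stem is level with the top of the cam ring around it and, keeping it gripped on the mark, swing the cam ring's lever round to its closed stop with the same hand. Finish still gripping the stem on its mark with the lever closed (do not let go of it), and leave the other things on the counter where they are.

Things in the scene. Friction and masses are not known exactly. Their poses are not given: they have to be found in the camera images.
- stand: Sign stand fixed to the counter: white base 150 x 260 x 38 mm (own x, y, z), origin under its centre, z up, x roughly away from the robot, y to the left. Battery bay in the y < 0 half. Column axis at x 0, y +78 mm: tube 36 mm across, black clamp collar 50 mm across (z 76-100 mm, two lugs to z 109 mm, 34 mm from the axis), on it the grey cam ring 48 mm across (z 100-112 mm) with the lever.
- collar_top (a point): Point on the stem's axis at the height of the top of the cam ring (112 mm above the counter). Fixed to the stand. The ring mark on the stem must come level with it.
- cover (a joint): Flat grey battery cover, 70 x 88 x 4 mm, on the base (its top 42 mm above the counter) between two guide rails with tops 47.5 mm above the counter, 82 mm apart inside. Value in m: 0 = fully shut over the bay against its end stop, up to 0.060 = open. It shuts by sliding along the stand's +x and takes about 2 N.
- cover_rib (a point): Middle of the top edge of the cover's grip rib, 54 mm above the counter: 8 mm thick along the stand's x, 50 mm long along its y, 12 mm high, on the middle of the cover. Pinch it across its 8 mm from above or push it from behind. It runs along the stand's line y = -60 mm, at stand x = 32 mm less the joint value.
- stem: Round aluminium stem, 28 mm across, standing out of the cam ring; its top 20 mm is a slotted head about as wide. It slides up and down in the column and turns freely about its axis with the hand that grips it. A black ring mark 2 mm wide goes round it, 60 mm below its top. Origin on the axis, 90 mm below its top, z up.
- stem_top (a point): Centre of the stem's top end: 90 mm above the cam ring's top when the stem is fully up, 60 mm above it when the mark is level with it.
- stem_lift (a joint): How far the stem is pressed down, in m: 0 = fully up (where its spring keeps it when let go; mark 30 mm above the cam ring), 0.030 = ring mark level with the top of the cam ring, 0.045 = lower stop. The spring pushes it up with about 5.5 N net at 0 and 8 N at the mark.
- lever (a joint): Cam ring with its lever, turning about the stem's axis (2.5 mm off it), in rad: 0 = open stop, 0.90 = closed stop. Closes anticlockwise seen from above; stays where it is left; starts at 0 to 0.15. Takes about 0.1 N m, up to 0.13 over the last 0.3 rad as the cam wedges onto the stem. Open, it points 0.35 rad clockwise of the stand's +x; closed, 0.55 rad anticlockwise of it.
- lever_tip (a point): Top outer corner of the lever's upright paddle, 49.5 mm from the stem's axis, 29 mm above the cam ring's top. The paddle is a radial blade 6 mm thick, 23.5 to 49.5 mm from the axis. A hand gripping the stem just above the cam ring, one finger on the clockwise side of the paddle, pushes it closed with that finger's flank by turning anticlockwise about the stem.
- cup: Bystander: lidded kraft cup, 88 mm across, 104 mm high, beside the base. Origin under its centre.
- lid: Bystander: white cup lid lying flat, 94 mm across, 13 mm high, in front of the base.
- tape_roll: Bystander: clear roll of tape lying flat, 94 mm across, 48 mm high, behind the base.
- board: Bystander: small white sign board lying flat, 148 x 105 x 5 mm, on the column's side of the base.
- cutter: Bystander: grey box cutter lying flat, 30 x 125 x 12 mm, in front of the base.
- carton: Bystander: small carton 70 x 90 x 45 mm, behind the base on the column's side.

How it is judged:
By the outcome, as a careful person would: the job done as asked, in the order asked, and still so for the second after the job is handed in, while the arm keeps its last pose, push and grip.
It also fails if it takes over 54 s, if anything falls off the work surface, if the arm or the gripper's body presses on something with over 40 N, if the wrist force passes 120 N, or if a joint passes its speed limit or range.

## Robot

A 6-joint arm with a two-finger parallel gripper is mounted at the origin on the work surface. World frame = base frame: x ahead of the robot, y to its left, z up, the work surface at z = 0. Lengths are in mm, angles in rad, forces in N, time in s.
With the tool pointing down it reaches from about 350 to 775 mm from the base axis. Payload 7.3 kg.
Tool frame: the origin (TCP) lies at the very end of the fingers, on their centre line; the grasp point (between the pads) lies 19 mm behind it; x points along the fingers, y is the direction in which the jaws open and shut, and the axes are right-handed (so a half turn about x gives the same grasp; the last joint's range is limited). The gripper opens to 92 mm and grips with 3 to 60 N. Pads are 19 mm wide; open, the fingers measure 130 mm over their backs; the gripper's body (75 mm by 190 mm) begins 47 mm behind the grasp point.
Start: joints at [-1.453, 0.342, 1.524, -0, 1.275, -0.146], TCP at [136.916, -506.852, 226.741] pointing down, gripper open.
Joint ranges: [-2.53, 2.53], [-0.77, 2.02], [0.04, 2.7], [-1, 4.14], [0.28, 2.66], [-3.11, 3.11]. Speed limits (rad/s): [2.57, 2.57, 3.14, 3.14, 3.14, 3.14].

## Interface

Orientations are given as [roll, pitch, yaw] about the fixed x, y, z axes, in that order (R = Rz(yaw) Ry(pitch) Rx(roll)).
In Python, from plant import bot gives the robot as it stands.
- The arm moves only by the tool step_arm, never from a script. Its argument "targets" is a list that holds one entry, the list of rows, each a list of 4 numbers: the shift along the tool's x, y, z in m, then the turn about the tool's x in degrees. A call has exactly 5 rows; each row is the pose to reach, as a shift and turn from the pose measured when the call began, along the tool's axes at that moment; what a row does not reach only later rows make up. A row lasts 1/12 s, in which the tool goes at most 41.7 mm and 7.16 degrees, less where a joint would pass 70% of its speed; a pose out of reach is approached as far as the arm can. A call with a gripper value outside its range is refused whole. "jaw" is the closure, from 0 (fully open) to 1 (shut), set as the call begins (left out, the last holds). The fingers move at their own pace and stop on an object; the grip force is fixed at half the most. Time passes only in rows, so rows that repeat a pose let the fingers close, or fill a call up. It gives the time, the measured TCP pose, the force and the opening at its end, in the units of the state.
- bot.get_obs(): the state, without advancing time (a new reading comes with each control period).
- bot.capture(name): name is "side" or "top"; returns a dict with "color" (480x640x3 uint8, red, green, blue), "depth" (480x640 float32, mm along the optical axis (not along the pixel's ray), 0 where there is no reading), "fov_y" (degrees; the focal length in pixels is half the picture's height over the tangent of half this angle, whatever the lens; pixels are square), "cx", "cy" (the principal point, pixels), "rvec" (rotation vector, rad) and "tvec" (3), from world to camera coordinates, as OpenCV has them. Camera axes: x right, y down, z forward; pixel columns grow to the right and rows downward; lengths in mm; the calibration is good to about 2 mm. A picture is of the moment at which its call begins.
- bot.close_job(): hands the job in, once; it reports no verdict.
The state is a dict: "time": time; "joint_positions": joint angles; "dq": joint speeds; "tau": joint torques, N m; "tool_pos": TCP position; "tcp_rot": TCP orientation; "contact_force": force on the tool from outside, world axes, zero at the start; "moment": the same for the moment, N m; "grip_width": finger opening in mm.
Only numpy, scipy, OpenCV 4.12 (cv2) and the standard library are available. Lean on these libraries where they do the work, as an engineer would, in place of code of your own. Each camera call takes 0.05 s, during which the arm holds its last target. There are 200 camera calls.

## Working session

There is one attempt and no reset: what is moved stays moved. The work goes in short steps, Python scripts to look and compute and a tool call to move; the robot and the scene stay as the last step left them, time stands still between calls to the robot, and variables do not carry over. Pictures are saved under pics/ and viewed, about 8 in all and at most 12, crops included, and the job is handed in when it is done.

Besides the shell and the picture viewer there is one more tool, called after ">>>" in YAML: its name, and indented under it one key for each argument. step_arm: Moves the arm, as the interface text tells. Its arguments: {"type":"object","properties":{"targets":{"type":"array","items":{"type":"array","items":{"type":"array","items":{"type":"number"}}}},"jaw":{"type":"number"}},"required":["targets"]}

```bash
mkdir -p pics; ls
cat > h.py <<'E'
import numpy as np,cv2
from plant import bot
def cap(n):
    c=bot.capture(n);c['f']=240/np.tan(np.radians(c['fov_y'])/2);c['R']=cv2.Rodrigues(np.array(c['rvec'],float))[0];c['t']=np.array(c['tvec'],float).ravel();return c
def cloud(c):
    v,u=np.mgrid[0:480,0:640];z=c['depth'].astype(float)
    P=np.stack([(u-c['cx'])/c['f']*z,(v-c['cy'])/c['f']*z,z],-1)
    W=(P-c['t'])@c['R'];W[z==0]=np.nan;return W
def proj(c,p):
    q=np.atleast_2d(p)@c['R'].T+c['t'];return q[:,:2]/q[:,2:]*c['f']+[c['cx'],c['cy']]
def save(c,n): cv2.imwrite('pics/'+n,c['color'][:,:,::-1])
E
python3 - <<'E'
from h import *
print(bot.get_obs())
for n in('top','side'):
    c=cap(n);save(c,n+'0.png');np.savez('/tmp/'+n,W=cloud(c),col=c['color']);print(n,c['fov_y'],c['cx'],c['cy'],-c['R'].T@c['t'],c['R'])
E
```

```text
pics
{'time': 0.0, 'joint_positions': array([-1.45299715e+00,  3.42702585e-01,  1.52501387e+00,  2.97891178e-05,
        1.27541659e+00, -1.46036638e-01]), 'dq': array([ 0.00068515, -0.0004377 , -0.00032983,  0.001175  , -0.00013248,
        0.0003785 ]), 'tau': array([-4.38348679e-04, -4.31243920e+01, -2.44222856e+01,  7.18801282e-02,
        5.60044439e-02, -1.52467323e-04]), 'tool_pos': array([ 136.87541341, -506.41810241,  226.05652544]), 'tcp_rot': array([-1.73532338,  1.56925568,  1.6700964 ]), 'contact_force': array([ 0.22058789, -0.07952524, -0.50673548]), 'moment': array([ 0.02848125, -0.06830705, -0.00795342]), 'grip_width': 91.93425042462452}
top 45.17339763664034 322.70053119313275 250.587480819143 [ 400.63487437   66.24648278 1330.40084818] [[-0.00473294 -0.99988005  0.01474725]
 [-0.99140181  0.00276329 -0.1308236 ]
 [ 0.13076716 -0.01523964 -0.99129597]]
side 54.968359769674166 321.3671972086014 238.65329577369545 [ 261.61113609 -561.65040535  679.93684688] [[ 0.90904402 -0.41662927  0.00768286]
 [-0.25863667 -0.57858401 -0.77352932]
 [ 0.32672014  0.70118513 -0.63371394]]
```

View pics/top0.png

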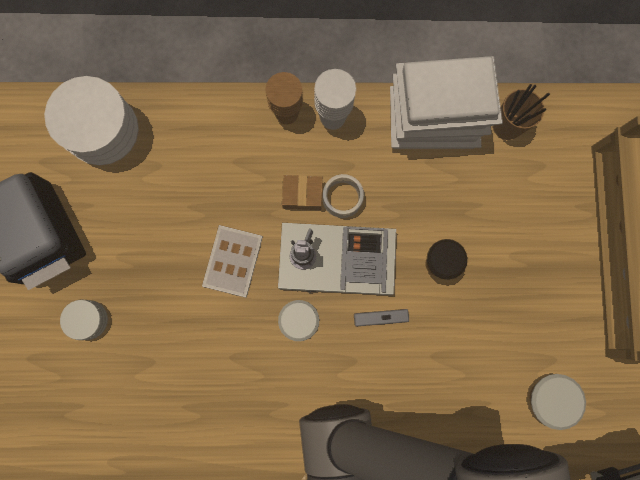

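View pics/side0.png

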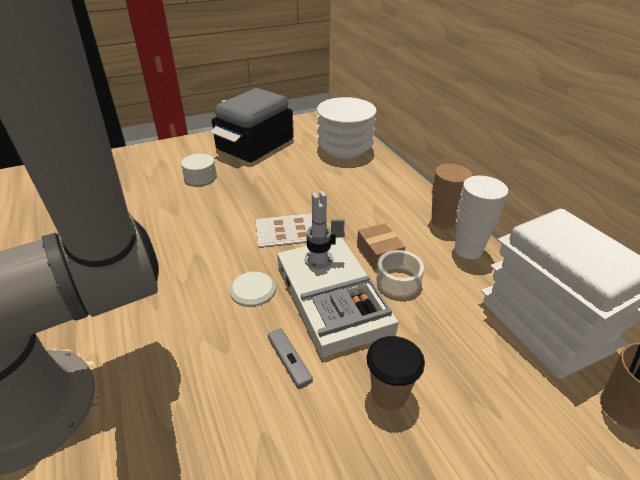

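The top view shows the base at px (280–396, 224–294), the stem near (300, 245) and the cover (362, 268) partly open. The side view shows the same layout, with the cup, lid, cutter, carton, tape and board around the base.

```bash
cat > m.py <<'E'
from h import *
from scipy.optimize import minimize
d=np.load('/tmp/top.npz');W=d['W'];col=d['col'].astype(int)
s=(slice(205,310),slice(270,410))
P=W[s].reshape(-1,3);C=col[s].reshape(-1,3)
m=(P[:,2]>25)&(P[:,2]<60)&(C.min(1)>0)
# base: largest component of pts above 25mm
M=((W[:,:,2]>28)&(W[:,:,2]<62)).astype(np.uint8);M[:,:270]=0;M[:222]=0;M[298:]=0;M[:,405:]=0
n,l,st,_=cv2.connectedComponentsWithStats(M);k=1+np.argmax(st[1:,4]);print(st[k])
B=W[l==k]
r=cv2.minAreaRect(B[:,:2].astype(np.float32));print('rect',r,cv2.boxPoints(r).tolist())
for n in('top','side'):
    W=np.load('/tmp/%s.npz'%n)['W'].reshape(-1,3)
    q=W[(W[:,2]>125)&(np.hypot(W[:,0]-r[0][0],W[:,1]-r[0][1]-78)<75)]
    print(n,len(q),q[:,2].max())
    for a in range(125,225,10):
        z=q[(q[:,2]>=a)&(q[:,2]<a+10)]
        if len(z):print(a,len(z),z.min(0).round(),z.max(0).round(),np.median(z,0).round(1))
    b=W[(np.abs(W[:,2]-53)<3)&(np.hypot(W[:,0]-r[0][0],W[:,1]-r[0][1]+60)<60)]
    if len(b):print('rib',len(b),b.min(0).round(),b.max(0).round(),np.median(b,0).round(1))
E
python3 m.py
```

```text
[ 278  223  118   72 6444]
rect ((554.0546264648438, 14.412185668945312), (260.2949523925781, 153.074462890625), 86.73956298828125) [[470.23919677734375, -111.17160034179688], [623.0658569335938, -119.87765502929688], [637.8700561523438, 139.9959716796875], [485.04339599609375, 148.7020263671875]]
top 245 206.87367678151878
125 9 [545.  72. 127.] [601. 100. 132.] [556.   80.7 131. ]
135 45 [545.  72. 136.] [605. 105. 145.] [589.9  80.5 141.6]
145 9 [545.  78. 145.] [556.  99. 154.] [547.1  86.6 151.3]
155 9 [546.  78. 156.] [560. 103. 164.] [550.7  88.5 160.4]
165 7 [545.  80. 165.] [553. 104. 174.] [547.4  92.5 165.9]
175 49 [545.  80. 175.] [567. 106. 185.] [559.5  90.1 181.9]
185 27 [546.  82. 185.] [567. 104. 195.] [558.9  92.  186.9]
195 86 [547.  84. 196.] [571. 102. 205.] [562.1  91.7 201.6]
205 4 [550.  86. 205.] [566. 100. 207.] [558.2  90.6 205.7]
rib 107 [519. -95.  50.] [595.   6.  56.] [536.2 -43.   51.8]
side 653 203.76343520944093
125 113 [544.  70. 125.] [606.  92. 135.] [568.4  76.6 130.3]
135 108 [545.  68. 135.] [604.  91. 145.] [567.8  77.  139.5]
145 57 [545.  75. 145.] [572.  93. 155.] [552.4  78.5 149.8]
155 65 [545.  74. 155.] [571.  92. 165.] [553.2  77.6 159.9]
165 65 [545.  74. 165.] [571.  91. 175.] [554.2  78.3 169.9]
175 91 [545.  74. 175.] [571.  97. 185.] [557.3  80.8 181.4]
185 62 [546.  76. 185.] [570.  98. 195.] [561.9  82.  189.9]
195 92 [546.  80. 195.] [570.  98. 204.] [555.1  85.6 200.5]
rib 104 [528. -74.  50.] [590.  -4.  56.] [532.9 -48.5  53.3]
```

```bash
cat > go.py <<'E'
import sys
from h import *
from scipy.spatial.transform import Rotation as Ro
def go(x,y,z,phi,n=None):
    o=bot.get_obs();p=o['tool_pos'];R=Ro.from_euler('xyz',o['tcp_rot']).as_matrix()
    t=R.T@(np.array([x,y,z])-p)/1000;f=np.arctan2(R[1,1],R[0,1])
    dphi=(phi-f+np.pi)%(2*np.pi)-np.pi
    print('t',o['time'],'p',p.round(1),'phi',f.round(3),'x-axis',R[:,0].round(3),'j',np.round(o['joint_positions'],2),'F',o['contact_force'].round(1),'M',o['moment'].round(2),'w',o['grip_width'])
    print('shift',t.round(4),'turn',-np.degrees(dphi).round(1),'rows>=',max(np.linalg.norm(t)/.0417,abs(np.degrees(dphi))/7.16))
if __name__=='__main__': go(*map(float,sys.argv[1:5]))
E
python3 go.py 497 -42 180 -0.057
python3 - <<'E'
import numpy as np
c=np.array([554.05,14.4]);a=-.057;X=np.array([np.cos(a),np.sin(a)]);Y=np.array([-X[1],X[0]])
for n in('top','side'):
    W=np.load('/tmp/%s.npz'%n)['W'].reshape(-1,3);L=np.c_[(W[:,:2]-c)@X,(W[:,:2]-c)@Y,W[:,2]]
    b=L[(abs(L[:,1]+60)<22)&(L[:,2]>49)&(L[:,2]<60)&(abs(L[:,0])<70)]
    print(n,len(b),np.percentile(b,[5,25,50,75,95],axis=0).round(1).tolist())
E
```

```text
t 0.1 p [ 136.9 -506.5  226.1] phi -1.307 x-axis [-0.     0.001 -1.   ] j [-1.45  0.34  1.52 -0.    1.28 -0.15] F [-0.4 -1.1 -0.8] M [-0.01  0.05  0.02] w 91.87777715384189
shift [ 0.0467 -0.3545 -0.4688] turn -71.6 rows>= 14.13777947794372
top 73 [[-21.1, -78.7, 49.9], [-19.3, -69.6, 51.9], [-17.3, -60.6, 53.6], [-15.1, -47.5, 55.9], [-13.2, -39.4, 57.5]]
side 91 [[-21.1, -79.7, 50.2], [-20.1, -71.4, 52.7], [-18.1, -60.5, 53.6], [-15.8, -48.9, 54.4], [-13.7, -39.9, 55.9]]
```

>>> step_arm:
  targets:
    - [[0.003,-0.024,-0.032,0],[0.006,-0.048,-0.064,0],[0.009,-0.072,-0.096,0],[0.012,-0.096,-0.127,0],[0.015,-0.12,-0.158,0]]
  jaw: 1

```text
time: 0.52
tool_pos: [258.7, -347.6, 210.9]
tcp_rot: [-1.678, 1.569, 1.726]
contact_force: [0.8, -0.4, -0.5]
grip_width: 62.7
```

>>> step_arm:
  targets:
    - [[0.003,-0.024,-0.032,-7],[0.006,-0.048,-0.064,-14],[0.009,-0.072,-0.096,-21],[0.012,-0.096,-0.127,-28],[0.015,-0.12,-0.158,-35]]

```text
time: 0.93
tool_pos: [380.7, -188.7, 196.0]
tcp_rot: [-2.204, 1.569, 1.818]
contact_force: [0.4, -1.3, 0.6]
grip_width: 29.7
```

```bash
python3 go.py 502 -42.7 120 -0.057
```

```text
t 0.9333 p [ 380.7 -188.7  196. ] phi -0.691 x-axis [-0.001  0.002 -1.   ] j [-0.64  0.19  1.83  0.    1.13  0.05] F [ 0.4 -1.3  0.6] M [-0.06 -0.07  0.03] w 29.732995603251325
shift [ 0.0762  0.0006 -0.1898] turn -36.3 rows>= 5.072084237034858
```

>>> step_arm:
  targets:
    - [[0.015,0,-0.037,-7.1],[0.03,0,-0.075,-14.2],[0.045,0,-0.112,-21.3],[0.06,0,-0.15,-28.5],[0.075,0.001,-0.188,-35.7]]

```text
time: 1.35
tool_pos: [501.8, -42.4, 120.2]
tcp_rot: [-2.61, 1.568, 2.037]
contact_force: [0.9, -0.7, 0.9]
grip_width: 0.9
```

```bash
python3 go.py 502 -42.7 46.5 -0.057;python3 - <<'E'
from h import *
c=cap('side');cv2.imwrite('pics/s1.png',cv2.resize(c['color'][180:400,220:460,::-1],None,fx=2.5,fy=2.5))
E
```

```text
t 1.35 p [501.8 -42.4 120.2] phi -0.065 x-axis [-0.001  0.002 -1.   ] j [-0.24  0.42  1.73  0.    0.99 -0.17] F [ 0.9 -0.7  0.9] M [-0.08 -0.09  0.02] w 0.853403367156682
shift [0.0737 0.0003 0.0004] turn -0.5 rows>= 1.7681250567383802
```

View pics/s1.png

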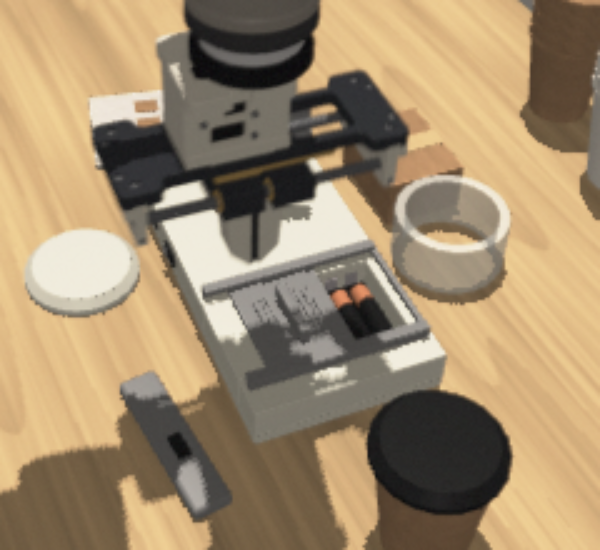

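The closed fingers (250, 230) hang over the cover, behind the rib at (300, 300). The cover is about 50 mm open and the batteries are showing.

>>> step_arm:
  targets:
    - [[0.025,0,0,0],[0.045,0,0,0],[0.06,0,0,0],[0.07,0,0,0],[0.0735,0,0,0]]

```text
time: 1.82
tool_pos: [503.1, -37.4, 42.4]
tcp_rot: [-2.407, 1.563, 2.25]
contact_force: [-0.7, 0.1, -0.0]
grip_width: 0.7
```

>>> step_arm:
  targets:
    - [[0,0.006,0,0],[0,0.012,0,0],[0,0.018,0,0],[0,0.024,0,0],[0,0.03,0,0]]

```text
time: 2.23
tool_pos: [533.8, -39.3, 42.9]
tcp_rot: [-2.438, 1.564, 2.219]
contact_force: [-1.3, -0.4, 3.0]
grip_width: 0.5
```

```bash
python3 go.py 559 -46 46.5 -0.057
```

```text
t 2.2333 p [533.8 -39.3  42.9] phi -0.056 x-axis [-0.004  0.005 -1.   ] j [-0.22  0.58  1.71  0.01  0.85 -0.17] F [-1.3 -0.4  3. ] M [-0.21  0.21 -0.02] w 0.4512619851255721
shift [-0.0037  0.0255  0.0053] turn 0.1 rows>= 0.6307656667668579
```

>>> step_arm:
  targets:
    - [[-0.003,0.004,0.001,0],[-0.003,0.008,0.002,0],[-0.003,0.012,0.003,0],[-0.003,0.016,0.004,0],[-0.003,0.02,0.004,0]]

```text
time: 2.65
tool_pos: [554.0, -44.3, 46.0]
tcp_rot: [-2.495, 1.564, 2.161]
contact_force: [-2.2, 2.7, 4.0]
grip_width: 0.4
```

```bash
python3 go.py 561 -46 46 -0.057;python3 - <<'E'
from h import *
c=cap('side');cv2.imwrite('pics/s2.png',cv2.resize(c['color'][230:360,250:420,::-1],None,fx=4,fy=4))
E
```

```text
t 2.65 p [554.  -44.3  46. ] phi -0.056 x-axis [-0.004  0.006 -1.   ] j [-0.22  0.6   1.65  0.01  0.89 -0.17] F [-2.2  2.7  4. ] M [0.42 0.22 0.07] w 0.4319394025903325
shift [0.     0.0071 0.0013] turn 0.1 rows>= 0.17236850438981746
```

View pics/s2.png

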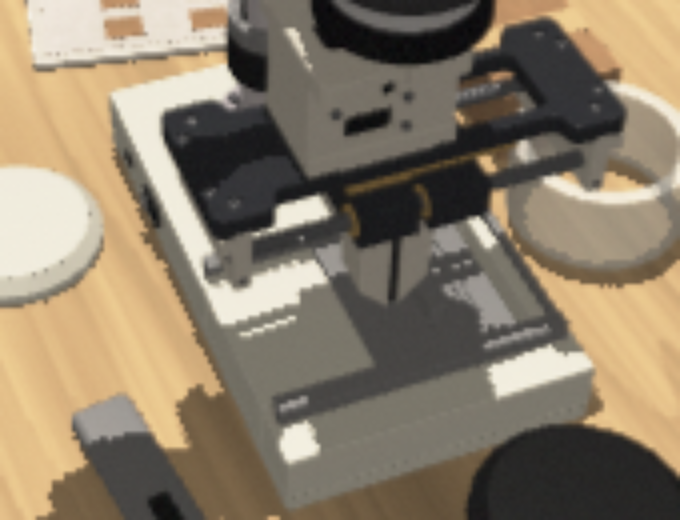

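The cover has moved with the fingers at (390, 270) behind the rib, and it is nearly shut. I'll keep pushing gently until the stop.

>>> step_arm:
  targets:
    - [[0,0.002,0,0],[0,0.004,0.001,0],[0,0.006,0.001,0],[0,0.007,0.001,0],[0,0.008,0.001,0]]

```text
time: 3.12
tool_pos: [562.8, -45.9, 46.0]
tcp_rot: [-2.597, 1.565, 2.059]
contact_force: [-1.8, 1.9, 3.5]
grip_width: 0.7
```

>>> step_arm:
  targets:
    - [[0,0.001,0,0],[0,0.002,0,0],[0,0.003,0,0],[0,0.004,0,0],[0,0.005,0,0]]

```text
time: 3.53
tool_pos: [567.9, -46.2, 46.0]
tcp_rot: [-2.588, 1.565, 2.069]
contact_force: [-1.6, 1.3, 3.8]
grip_width: 0.3
```

>>> step_arm:
  targets:
    - [[0,0.001,0,0],[0,0.002,0,0],[0,0.003,0,0],[0,0.004,0,0],[0,0.004,0,0]]

```text
time: 3.95
tool_pos: [569.1, -46.2, 45.8]
tcp_rot: [-2.089, 1.559, 2.568]
contact_force: [-11.2, 2.9, 10.2]
grip_width: 0.7
```

Contact force stepped to 11 N, so the cover is on its end stop. Next I back off, lift and check.

>>> step_arm:
  targets:
    - [[0,-0.008,0,0],[-0.01,-0.014,0,0],[-0.045,-0.014,0,0],[-0.085,-0.014,0,0],[-0.125,-0.014,0,0]]

```text
time: 4.37
tool_pos: [556.0, -46.5, 172.6]
tcp_rot: [-2.049, 1.559, 2.607]
contact_force: [1.4, -0.1, 0.2]
grip_width: 0.1
```

>>> step_arm:
  targets:
    - [[-0.035,-0.03,0.01,0],[-0.07,-0.06,0.02,0],[-0.07,-0.09,0.03,0],[-0.07,-0.12,0.04,0],[-0.07,-0.12,0.05,0]]
  jaw: 0.3

```text
time: 4.78
tool_pos: [430.0, -90.0, 245.1]
tcp_rot: [-1.977, 1.56, 2.68]
contact_force: [0.0, -0.1, 0.0]
grip_width: 29.1
```

```bash
python3 go.py 558.3 91 235 -1.2;python3 - <<'E'
from h import *
out=[]
c0=np.array([554.05,14.4]);a=-.057;X=np.array([np.cos(a),np.sin(a)]);Y=np.array([-X[1],X[0]])
for n in('top','side'):
    c=cap(n);save(c,n+'3.png')
    W=cloud(c).reshape(-1,3);L=np.c_[(W[:,:2]-c0)@X,(W[:,:2]-c0)@Y,W[:,2]]
    b=L[(abs(L[:,1]+60)<22)&(L[:,2]>49)&(L[:,2]<60)&(abs(L[:,0])<70)]
    if len(b): print(n,'rib',len(b),np.percentile(b,[5,50,95],axis=0).round(1).tolist())
    D=L-[0,78,0]
    for z0,z1 in((115,140),(145,175),(176,200)):
        q=D[(D[:,2]>z0)&(D[:,2]<z1)&(np.hypot(D[:,0],D[:,1])<21)]
        if len(q)>8:
            s=np.linalg.lstsq(np.c_[2*q[:,:2],np.ones(len(q))],(q[:,:2]**2).sum(1),rcond=None)[0]
            from scipy.optimize import least_squares
            r=least_squares(lambda p:np.hypot(*(q[:,:2]-p).T)-14,[0,0],loss='soft_l1');w=c0+X*r.x[0]+Y*(78+r.x[1]);print(n,z0,len(q),r.x.round(1),w.round(1))
    q=D[(D[:,2]>128)&(D[:,2]<142)&(np.hypot(D[:,0],D[:,1])>30)&(np.hypot(D[:,0],D[:,1])<55)]
    if len(q): print('lever',len(q),np.degrees(np.arctan2(np.median(q[:,1]),np.median(q[:,0]))),q[:,2].max())
    if n=='side': cv2.imwrite('pics/s3.png',cv2.resize(c['color'][170:360,240:440,::-1],None,fx=3,fy=3))
E
```

```text
t 4.7833 p [430.  -90.  245.1] phi -0.056 x-axis [-0.01   0.005 -1.   ] j [-0.38  0.17  1.7   0.    1.28 -0.33] F [ 0.  -0.1  0. ] M [-0.   -0.13 -0.02] w 29.136782028983514
shift [ 0.0098  0.1181 -0.1879] turn 65.5 rows>= 9.154733438621987
top rib 76 [[28.2, -78.6, 49.6], [31.9, -59.7, 53.5], [36.7, -38.7, 57.6]]
top 115 20 [0.5 0.6] [559.   92.8]
top 145 24 [0.9 0. ] [559.4  92.2]
top 176 93 [-6.7  0.6] [551.9  93.3]
lever 25 -18.253591426288697 141.69712573474166
side rib 89 [[28.1, -78.6, 49.6], [30.9, -60.5, 53.8], [35.5, -40.4, 55.3]]
side 115 86 [ 1.  -2.1] [559.4  90.1]
lever 63 -24.721392973966402 141.9794510710426
```

View pics/s3.png

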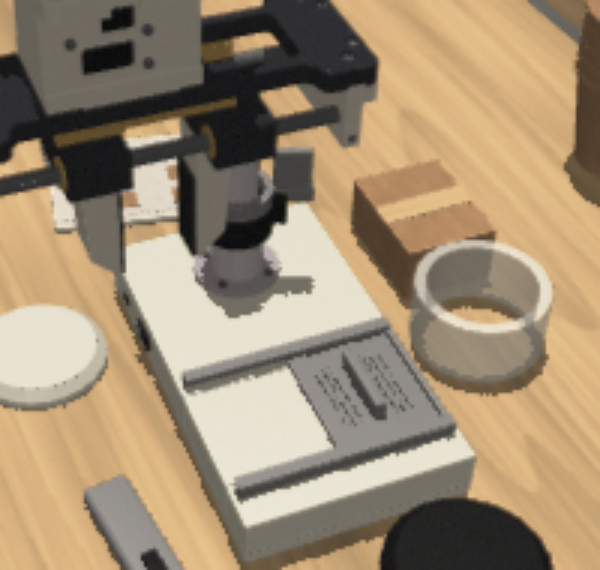

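The cover is fully shut (rib at stand x ≈ 31–32 mm; in the picture the bay is covered, rib at (365, 385)). The lever paddle at (295, 175) is still open, at about -0.35 rad.

>>> step_arm:
  targets:
    - [[0,0.02,-0.032,7],[0,0.04,-0.064,14],[0,0.06,-0.096,21],[0,0.08,-0.128,28],[0.003,0.1,-0.16,35]]

```text
time: 5.3
tool_pos: [544.0, 62.3, 241.9]
tcp_rot: [-1.619, 1.564, 2.462]
contact_force: [0.4, -0.9, 0.8]
grip_width: 63.6
```

```bash
python3 go.py 558.8 91.3 230 -1.16
```

```text
t 5.3 p [544.   62.3 241.9] phi -0.632 x-axis [-0.005  0.004 -1.   ] j [-0.03  0.38  1.43  0.    1.34  0.6 ] F [ 0.4 -0.9  0.8] M [-0.04 -0.1   0.  ] w 63.63324166899621
shift [ 0.012  -0.0051 -0.0321] turn 30.3 rows>= 4.228790899936511
```

>>> step_arm:
  targets:
    - [[0,-0.001,-0.007,7],[0,-0.002,-0.014,14],[0,-0.003,-0.021,21],[0.004,-0.004,-0.028,28],[0.01,-0.005,-0.032,30.5]]

```text
time: 5.72
tool_pos: [560.7, 92.7, 231.7]
tcp_rot: [-1.317, 1.565, 2.226]
contact_force: [-1.3, -0.9, 0.1]
grip_width: 64.2
```

```bash
python3 go.py 558.8 91.3 145 -1.16
```

```text
t 5.7167 p [560.7  92.7 231.7] phi -1.169 x-axis [-0.004  0.005 -1.   ] j [0.03 0.42 1.39 0.   1.33 1.19] F [-1.3 -0.9  0.1] M [-0.08 -0.02 -0.  ] w 64.22417450542633
shift [0.0867 0.001  0.0022] turn -0.5 rows>= 2.0802226390774208
```

>>> step_arm:
  targets:
    - [[0.015,0.001,0.002,0],[0.03,0.001,0.002,0],[0.045,0.001,0.002,0],[0.055,0.001,0.002,0],[0.06,0.001,0.002,0]]

```text
time: 6.13
tool_pos: [559.1, 91.8, 169.7]
tcp_rot: [-1.054, 1.563, 2.489]
contact_force: [0.8, 0.6, 0.4]
grip_width: 64.2
```

```bash
python3 go.py 558.8 91.3 146 -1.16
python3 - <<'E'
from h import *
c=cap('top');a=c['color'][205:285,255:350,::-1];d=cap('side')['color'][150:290,260:400,::-1]
cv2.imwrite('pics/m4.png',np.hstack([cv2.resize(a,(475,400)),cv2.resize(d,(400,400))])[:,:800])
E
```

```text
t 6.1333 p [559.1  91.8 169.7] phi -1.169 x-axis [-0.006  0.005 -1.   ] j [0.02 0.47 1.49 0.01 1.19 1.19] F [0.8 0.6 0.4] M [-0.04  0.03 -0.06] w 64.22712536926892
shift [0.0237 0.0005 0.0004] turn -0.5 rows>= 0.5676412325133553
```

View pics/m4.png

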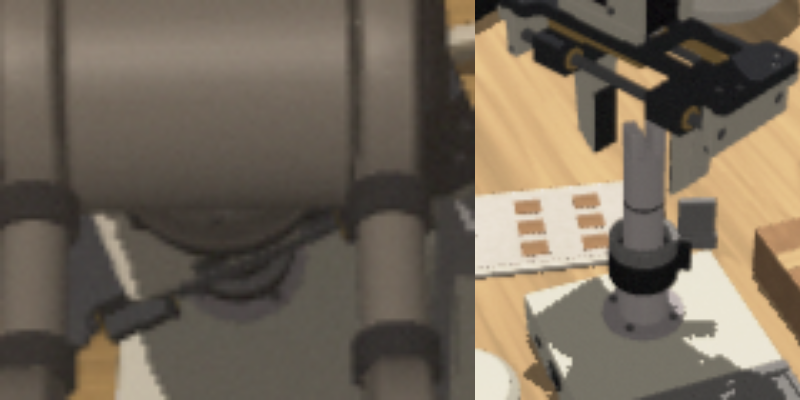

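The fingers straddle the stem, centred on it at (643, 150) in the side half of the picture. The near finger is on the clockwise side of the paddle at (697, 222).

>>> step_arm:
  targets:
    - [[0.006,0,0,0],[0.012,0,0,0],[0.018,0,0,0],[0.022,0,0,0],[0.023,0,0,0]]

```text
time: 6.65
tool_pos: [558.6, 91.6, 146.8]
tcp_rot: [-1.011, 1.563, 2.532]
contact_force: [-0.5, -1.0, -0.0]
grip_width: 64.3
```

>>> step_arm:
  targets:
    - [[0,0,0,0],[0,0,0,0],[0,0,0,0],[0,0,0,0],[0,0,0,0]]
  jaw: 1

```text
time: 7.07
tool_pos: [558.7, 91.6, 147.1]
tcp_rot: [-1.056, 1.563, 2.487]
contact_force: [-0.1, 0.2, -0.4]
grip_width: 35.2
```

>>> step_arm:
  targets:
    - [[0,0,0,0],[0,0,0,0],[0,0,0,0],[0,0,0,0],[0,0,0,0]]

```text
time: 7.48
tool_pos: [559.2, 90.6, 147.2]
tcp_rot: [-0.961, 1.565, 2.582]
contact_force: [1.2, -5.9, -0.7]
grip_width: 27.2
```

```bash
python3 go.py 558.8 91.3 116 -1.16
```

```text
t 7.4833 p [559.2  90.6 147.2] phi -1.17 x-axis [-0.005  0.003 -1.   ] j [0.02 0.49 1.52 0.   1.14 1.19] F [ 1.2 -5.9 -0.7] M [-0.88 -0.28  0.03] w 27.21759701666813
shift [ 0.0312 -0.0006  0.    ] turn -0.5 rows>= 0.7494884615022568
```

>>> step_arm:
  targets:
    - [[0.006,0,0,0],[0.012,0,0,0],[0.018,0,0,0],[0.024,0,0,0],[0.03,0,0,0]]

```text
time: 7.9
tool_pos: [559.4, 90.6, 118.3]
tcp_rot: [-1.116, 1.566, 2.426]
contact_force: [-2.1, -2.4, 9.7]
grip_width: 27.3
```

>>> step_arm:
  targets:
    - [[0,0,0,0],[0,0,0,0],[0,0,0,0],[0,0,0,0],[0,0,0,0]]

```text
time: 8.32
tool_pos: [559.4, 90.6, 119.3]
tcp_rot: [-1.213, 1.567, 2.33]
contact_force: [-3.0, -1.3, 7.2]
grip_width: 27.5
```

```bash
python3 go.py 558.8 91.3 117.2 -1.16
python3 - <<'E'
from h import *
d=cap('side')['color'][170:270,280:380,::-1]
cv2.imwrite('pics/m5.png',cv2.resize(d,(600,600),interpolation=cv2.INTER_CUBIC))
E
```

```text
t 8.3167 p [559.4  90.6 119.3] phi -1.17 x-axis [-0.003  0.003 -1.   ] j [0.02 0.52 1.55 0.   1.07 1.19] F [-3.  -1.3  7.2] M [-0.27  0.52 -0.01] w 27.463979115131014
shift [ 0.0021 -0.0009  0.0002] turn -0.6 rows>= 0.07781235254410933
```

View pics/m5.png

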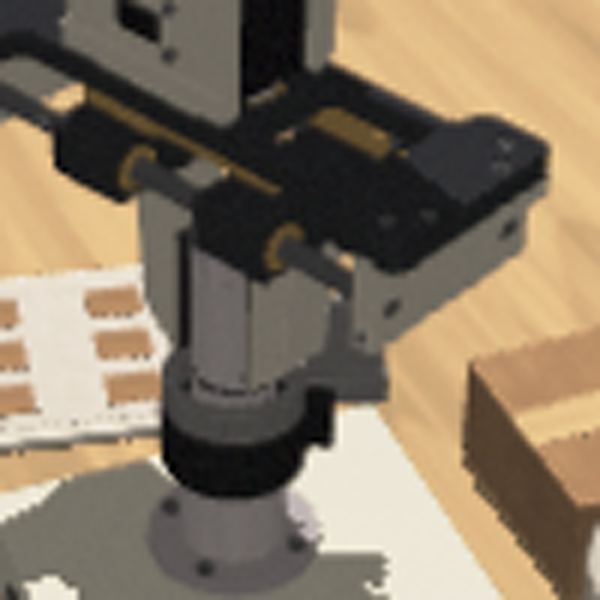

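The mark at (225, 388) is at the cam-ring line, slightly high. By the arm's reading I am 2 mm short, so I press a little more.

>>> step_arm:
  targets:
    - [[0.001,0,0,0],[0.002,0,0,0],[0.003,0,0,0],[0.003,0,0,0],[0.003,0,0,0]]

```text
time: 8.78
tool_pos: [559.4, 90.6, 117.4]
tcp_rot: [-1.366, 1.567, 2.177]
contact_force: [-2.1, -1.7, 7.5]
grip_width: 27.3
```

>>> step_arm:
  targets:
    - [[0.001,0,0,-3],[0.001,0,0,-7],[0.001,0,0,-12],[0.001,0,0,-17],[0.001,0,0,-22]]

```text
time: 9.2
tool_pos: [559.4, 90.3, 117.4]
tcp_rot: [-1.875, 1.568, 2.056]
contact_force: [-2.1, -3.5, 7.8]
grip_width: 27.2
```

```bash
python3 go.py 559.4 90.6 117.2 0
```

```text
t 9.2 p [559.4  90.3 117.4] phi -0.782 x-axis [-0.001  0.003 -1.   ] j [0.02 0.52 1.56 0.   1.06 0.8 ] F [-2.1 -3.5  7.8] M [-0.48  0.5  -0.15] w 27.234170760961263
shift [ 0.0002 -0.0002 -0.0002] turn -44.8 rows>= 6.2567292432499135
```

>>> step_arm:
  targets:
    - [[0.001,0,0,-4],[0.001,0,0,-8],[0.001,0,0,-12],[0.001,0,0,-16],[0.001,0,0,-20]]

```text
time: 9.62
tool_pos: [559.6, 90.1, 117.5]
tcp_rot: [-2.496, 1.568, 1.787]
contact_force: [-0.7, -2.9, 7.5]
grip_width: 27.9
```

>>> step_arm:
  targets:
    - [[0.001,0,0,-3],[0.001,0,0,-6],[0.001,0,0,-9],[0.001,0,0,-12],[0.001,0,0,-15]]

```text
time: 10.03
tool_pos: [559.7, 90.0, 117.5]
tcp_rot: [-3.091, 1.568, 1.456]
contact_force: [-1.1, -2.1, 7.5]
grip_width: 27.6
```

```bash
python3 go.py 559.4 90.6 117.2 0
python3 - <<'E'
from h import *
d=cap('side')['color'][170:270,280:380,::-1]
cv2.imwrite('pics/m6.png',cv2.resize(d,(600,600),interpolation=cv2.INTER_CUBIC))
E
```

```text
t 10.0333 p [559.7  90.  117.5] phi -0.166 x-axis [ 0.     0.003 -1.   ] j [0.02 0.52 1.56 0.   1.06 0.19] F [-1.1 -2.1  7.5] M [-0.4   0.48 -0.09] w 27.610436686826127
shift [ 0.0003 -0.0004 -0.0005] turn -9.5 rows>= 1.3252797407569443
```

View pics/m6.png

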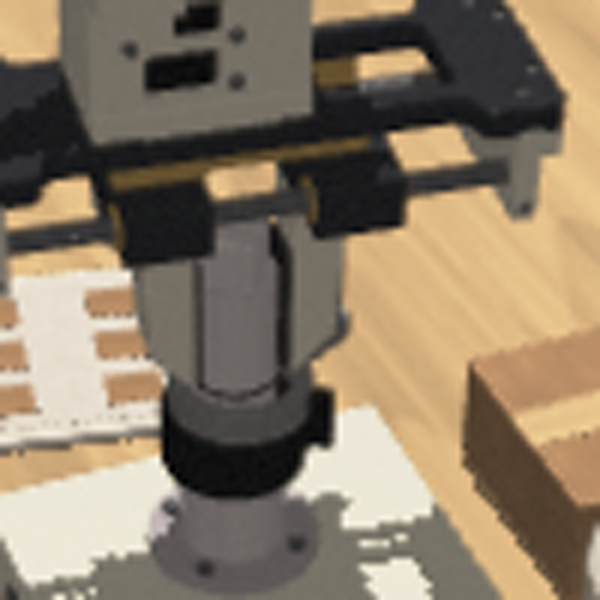

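The mark sits right at the ring junction (238, 394). The paddle is behind the finger at (345, 325) and is being pushed along. I continue to the stop in small turns.

>>> step_arm:
  targets:
    - [[0.001,0,0,-2],[0.001,0,0,-4],[0.001,0,0,-6],[0.001,0,0,-7],[0.001,0,0,-8]]

```text
time: 10.5
tool_pos: [560.1, 89.5, 117.5]
tcp_rot: [2.582, 1.568, 0.988]
contact_force: [-0.5, -5.2, 7.3]
grip_width: 27.3
```

```bash
python3 go.py 559.4 90.6 117.2 0
```

```text
t 10.5 p [560.1  89.5 117.5] phi -0.023 x-axis [ 0.001  0.002 -1.   ] j [0.02 0.52 1.56 0.   1.06 0.04] F [-0.5 -5.2  7.3] M [-0.81  0.45 -0.57] w 27.31627767049225
shift [ 0.0003 -0.0007 -0.0011] turn -1.3 rows>= 0.18320379265081596
```

>>> step_arm:
  targets:
    - [[0.001,0,0,-1],[0.001,0,0,-2],[0.001,0,0,-3],[0.001,0,0,-4],[0.001,0,0,-5]]

```text
time: 10.92
tool_pos: [560.7, 87.7, 117.6]
tcp_rot: [1.453, 1.568, -0.054]
contact_force: [0.0, -9.9, 6.1]
grip_width: 27.3
```

```bash
python3 go.py 559.4 90.6 117.2 0
```

```text
t 10.9167 p [560.7  87.7 117.6] phi 0.063 x-axis [ 0.003 -0.    -1.   ] j [ 0.02  0.52  1.56 -0.    1.06 -0.04] F [ 0.  -9.9  6.1] M [-1.77  0.26 -0.86] w 27.32926636147574
shift [ 0.0004 -0.0011 -0.0029] turn 3.6 rows>= 0.5067569111693178
```

Mz jumped from -0.09 to -0.86 N·m, so the lever is at its closed stop. I ease the overload but keep the finger on the paddle.

>>> step_arm:
  targets:
    - [[0.001,0,-0.001,1],[0.001,-0.001,-0.002,2],[0.001,-0.001,-0.002,2],[0.001,-0.001,-0.002,2],[0.001,-0.001,-0.002,2]]

```text
time: 11.33
tool_pos: [560.3, 87.9, 117.7]
tcp_rot: [1.066, 1.565, -0.477]
contact_force: [0.1, -9.1, 6.6]
grip_width: 27.7
```

```bash
python3 go.py 559.8 90 117.2 0
python3 - <<'E'
from h import *
d=cap('side')['color'][180:260,290:370,::-1]
c=cap('side');W=cloud(c).reshape(-1,3)
c0=np.array([558.8,91.3]);a=-.057;X=np.array([np.cos(a),np.sin(a)]);Y=np.array([-X[1],X[0]]);L=np.c_[(W[:,:2]-c0)@X,(W[:,:2]-c0)@Y,W[:,2]]
q=L[(L[:,2]>118)&(L[:,2]<140)&(np.hypot(L[:,0],L[:,1])>42)&(np.hypot(L[:,0],L[:,1])<52)]
print(len(q),np.degrees(np.arctan2(q[:,1],q[:,0])).round(0)[:20])
cv2.imwrite('pics/m7.png',cv2.resize(d,(600,600),interpolation=cv2.INTER_CUBIC))
E
```

```text
t 11.3333 p [560.3  87.9 117.7] phi 0.027 x-axis [ 0.005 -0.003 -1.   ] j [ 0.02  0.52  1.56 -0.    1.06 -0.  ] F [ 0.1 -9.1  6.6] M [-1.49  0.18 -0.46] w 27.711018465567307
shift [ 0.0005 -0.0004 -0.0021] turn 1.6 rows>= 0.21850292984592795
0 []
```

View pics/m7.png

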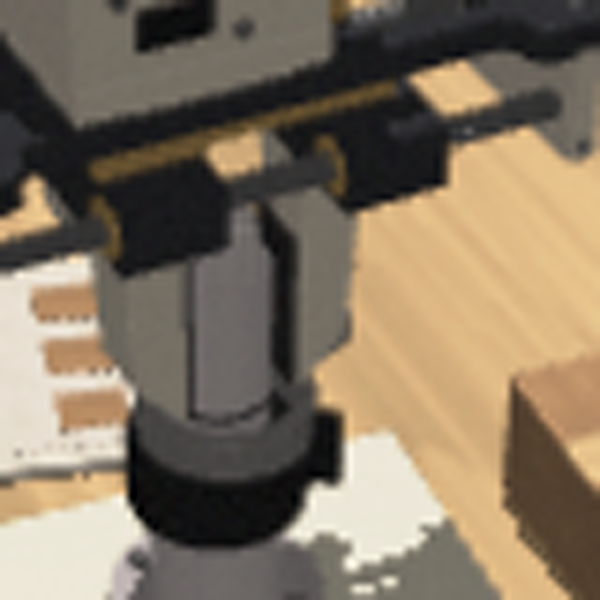

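>>> step_arm:
  targets:
    - [[0.001,0,-0.001,0],[0.001,0,-0.001,0],[0.0015,0,-0.002,0],[0.0015,0,-0.002,0],[0.0015,0,-0.002,0]]

```text
time: 11.85
tool_pos: [560.4, 87.9, 117.5]
tcp_rot: [0.783, 1.563, -0.762]
contact_force: [-2.9, -9.4, 9.9]
grip_width: 27.5
```

```bash
python3 go.py 559.8 90 117.2 0
python3 - <<'E'
from h import *
T=cap('top');np.savez('/tmp/t9',W=cloud(T),col=T['color'])
c=cap('side')
for nm,c in(('side',c),('top',T)):
    # predicted pixels: lever tip closed (phi .493) , mark height levels
    ax=np.array([559.3,90.8])
    for th in(.493,.343): print(nm,th,proj(c,[[ax[0]+r*np.cos(th),ax[1]+r*np.sin(th),z] for r,z in((49.5,141),(49.5,118),(30,141))]).round().tolist())
    print(proj(c,[[ax[0]-14*.33,ax[1]-14*.94,z] for z in(112,115,109)]).round(1).tolist())
d=c=cap('side');s=d['color'][160:260,280:380,::-1];t=T['color'][205:285,265:345,::-1]
cv2.imwrite('pics/m8.png',np.hstack([cv2.resize(s,(400,400),interpolation=2),cv2.resize(t,(400,400),interpolation=2)]))
E
```

```text
t 11.85 p [560.4  87.9 117.5] phi 0.026 x-axis [ 0.006 -0.005 -1.   ] j [ 0.02  0.52  1.56 -0.01  1.05  0.  ] F [-2.9 -9.4  9.9] M [-1.61  0.64 -0.49] w 27.49014702678102
shift [ 0.0002 -0.0005 -0.0021] turn 1.5 rows>= 0.2096954681930729
side 0.493 [[334.0, 208.0], [333.0, 217.0], [328.0, 212.0]]
side 0.343 [[336.0, 209.0], [336.0, 218.0], [330.0, 213.0]]
[[319.2, 235.4], [319.2, 234.2], [319.2, 236.6]]
top 0.493 [[291.0, 229.0], [291.0, 231.0], [295.0, 237.0]]
top 0.343 [[294.0, 228.0], [294.0, 230.0], [297.0, 236.0]]
[[308.6, 253.7], [308.5, 253.6], [308.6, 253.9]]
```

View pics/m8.png

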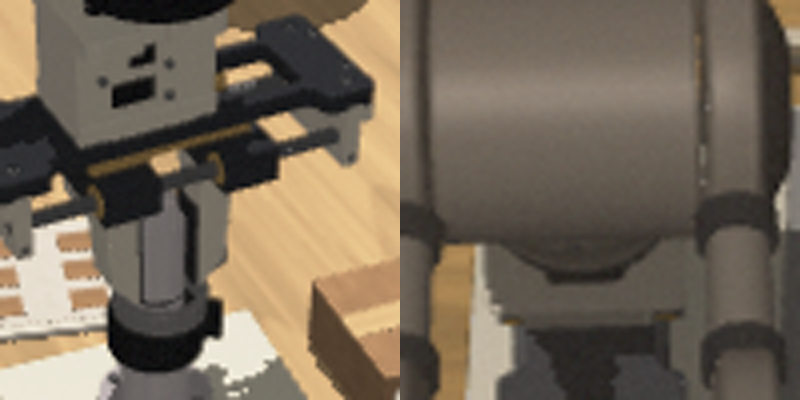

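```bash
python3 -c "
from plant import bot
print(bot.close_job())"
```

```text
the job is handed in; nothing more can be done
None
```

The battery cover is shut, the stem is pressed to its mark, and the lever is at its closed stop. I handed the job in at about 12 s with the hand still gripping the stem.

- **Cover:** I pushed it from behind the rib until the force stepped to about 11 N. Both cameras then put the rib at stand x of about 31–32 mm, against 32 mm for fully shut.
- **Stem:** I gripped it at 27.5 mm opening and pressed it down about 29.7 mm by the arm's reading, against the 30 mm target. In the last side picture the ring mark was at (320.5, 235.8) px. The predicted level position was (319.2, 235.4) px, so it is level to about 1 mm.
- **Lever:** I swung it round with the finger until the wrist moment jumped from -0.09 to -0.86 N·m. I then eased that to about -0.5 N·m and kept the finger leaning on the paddle.

**What I could not confirm:** in the last pictures the paddle was hidden behind the finger and the arm. The closed stop is therefore inferred from the moment jump and the hand's angle, not seen. At hand-in about 9 N of side load remained, and the hand sat about 2–3 mm off the stem's axis along the pads. An attempt to ease it back made no difference.

I did not see the hand touch any bystander objects, but I did not measure their positions again at the end.

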